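# Probe a disc on the domed anvil

## Task

Balance the brass disc, blue spot up and level, centred on top of the domed anvil and let go of it. Then take the orange test probe out of its stand and hold it upright with its nose on the blue spot, pressing lightly so that the spring-loaded nose is pushed about half way in, while the disc stays balanced on the dome. Finish while still holding the probe there, and leave the other things on the bench alone.

Things in the scene. Friction and masses are not known exactly. Their poses are not given: they have to be found in the camera images.
- disc: loose solid brass disc, 50 mm diameter, 14 mm thick, about 0.2 kg, lying flat on the bench with a blue painted spot (12 mm across) in the middle of its upper face. It may lie in any of three places, among a steel gear and a bearing ring. Origin: centre of its underside, z up.
- disc_spot (a point): centre of the blue spot on the disc's upper face, 14 mm above the disc's origin
- anvil: fixed anvil: flange 96 mm across and 8 mm high, upright blue post 72 mm across up to 40 mm, ending in a plain steel half-ball of 36 mm radius, crown 76 mm above the bench. A disc set on it off-centre rocks and rests tilted (about 2 degrees per mm). Origin: centre of its foot on the bench, z up.
- anvil_top (a point): the crown of the dome, 76 mm above the bench; the disc's underside rests here
- stand: fixed aluminium probe stand, square block 48 x 48 mm on a black foot 64 x 64 x 8 mm, top 75 mm above the bench, upright round hole 25 mm across from its top down to the foot. Origin: centre of its foot on the bench, z up.
- probe: loose probe, 0.14 kg, hanging upright in the stand by its collar. Origin: on its axis at the collar's underside (75 mm above the bench); z up to its head. Black collar 34 mm across, z 0 to 6 mm; orange square head to grip, 24 x 24 mm, sides along x and y, z 6 to 52 mm; barrel 20 mm across, down to z -46; steel nose 10 mm across, to z -62 when free. Lift 62 mm to clear the stand.
- probe_head (a point): middle of the orange head, on the probe's axis, 29 mm above its origin and 91 mm above the unpressed nose end
- nose_tip (a point): the round end of the probe's nose, 62 mm below the probe's origin when not pressed; moves up the probe as the nose is pressed in
- nose (a joint): how far the spring-loaded nose is pushed into the barrel, in m: 0 free, 0.012 fully in (hard stop). The spring pushes with about 1 N at 0 and 0.3 N more for each mm (2.8 N half way in).
- gear: loose steel gear wheel, 60 mm across, 20 mm thick, a bystander; origin at the centre of its underside
- race: loose steel bearing ring, 72 mm across, 18 mm thick, a bystander; origin at the centre of its underside
- tape: loose roll of black tape, 64 mm across, 19 mm thick, a bystander; origin at the centre of its underside
- bolt: loose short steel hex bolt, 60 mm long, lying, a bystander; origin at the centre of its underside

How it is judged:
By the outcome, as a careful person would: the job done as asked, in the order asked, and still so for the second after the job is handed in, while the arm keeps its last pose, push and grip.
It also fails if it takes over 72 s, if anything falls off the work surface, if the arm or the gripper's body presses on something with over 40 N, if the wrist force passes 120 N, or if a joint passes its speed limit or range.

## Robot

A 6-joint arm with a two-finger parallel gripper is mounted at the origin on a cart in front of the work surface, level with it; the furniture and walls round the work are solid. World frame = base frame: x ahead of the robot, y to its left, z up, the work surface at z = 0. Lengths are in m, angles in rad, forces in N, time in s.
With the tool pointing down it reaches from about 0.3 to 0.75 m from the base axis. Payload 8.5 kg.
Tool frame: the origin (TCP) lies midway between the tips of the shut fingers; the grasp point (between the pads) lies 19 mm behind it; z points along the fingers, y is the line along which they close (so a half turn about z gives the same grasp; the last joint's range is limited). The gripper opens to 85 mm and grips with 20 to 120 N. Pads are 22 mm wide; open, the fingers measure 114 mm over their backs; the gripper's body (76 mm by 85 mm) begins 54 mm behind the grasp point. The pads swing forward as they close: fully open they stand 13 mm farther back than shut.
Start: joints at [-0.215, 0.381, 1.297, -0, 1.464, -0.215], TCP at [0.55, 0, 0.231] pointing down, gripper open.
Joint ranges: [-3.11, 3.11], [-0.89, 2.33], [0.22, 2.48], [-1.42, 4.56], [0.17, 2.85], [-2.88, 2.88]. Speed limits (rad/s): [2.39, 2.39, 3.14, 3.14, 3.14, 3.14].

## Interface

Orientations are given as a unit quaternion [w, x, y, z].
In Python, from station import get_obs, vision, arm, finder gives the robot as it stands. The module is installed in compiled form; this text tells all that it offers.
- The arm moves only by the tool carry_out, never from a script. Its arguments are lists of equal length, an entry for each row: "linear": the shift along the tool's x, y, z as a fraction of full scale, a list of three; "twist": the turn, a rotation vector about the tool's x, y, z as a fraction of full scale, a list of three; "grip": the finger opening in mm, from 0 to 85.4. In form: {"linear": [[dx, dy, dz], ...], "twist": [[ax, ay, az], ...], "grip": [grip, ...]}. A call has 1 to 5 rows; each row is the pose to reach, as a shift and turn from the pose commanded when the call began, along the tool's axes at that moment; what a row does not reach only later rows make up. Full scale, the value 1, is 0.1 m for a shift and 90 degrees for a turn. A row lasts 1/10 s, in which the tool goes at most 50 mm and 8.59 degrees, less where a joint would pass 70% of its speed; a pose out of reach is approached as far as the arm can. A call with a number of a shift or a turn outside -1 to 1 is refused whole. A call with a gripper value outside its range is refused whole. The fingers move at their own pace and stop on an object; the grip force is fixed at half the most. Time passes only in rows, so rows that repeat a pose let the fingers close. It gives the time, the measured TCP pose, the force, the opening and the grip force at its end, in the units of the state.
- get_obs(): the state, without advancing time (a new reading comes with each control period).
- vision.read_camera(name): name is "scene" or "side" or "wrist"; returns the picture (384x512x3 uint8, blue, green, red); there is no depth.
- vision.get_calibration(name): a dict with "vertical_fov" (degrees; the focal length in pixels is half the picture's height over the tangent of half this angle, whatever the lens; pixels are square), "cx", "cy" (the principal point, pixels), "k1" (the pictures are not rectified: a ray, as slopes to the right and down, at radius r is drawn at 1 + k1 r^2 times it, then the intrinsics apply), "cam_to_world" (4x4, takes a point from camera to world coordinates). Camera axes: x right, y up, looking along -z (the intrinsics and any distortion apply to the point x, -y, -z); pixel columns grow to the right and rows downward; lengths in m; the calibration is good to about 2 mm. A picture is of the moment at which its call begins: read the wrist's pose just before it. get_calibration takes no time and is no camera call; for the wrist camera it gives the pose at the moment of the call.
- arm.sign_off(): hands the job in; it is judged then, once.
Trained networks look in the newest picture that a camera, given by its name, has taken for a name from the list of things; names that differ only in an ending like _2 or _b are one class to them, and where a whole thing is asked for, a point or a joint stands for the part that bears it (a point fixed in the world has none). Each returns a list of dicts, best first, with "conf" (0 to 1); they miss things now and then, are a little off and sometimes report something else, mostly with a low value. They report only what shows in the picture. A call takes as long as a camera call.
- finder.boxes_of(target, camera): "rect" ([left, top, right, bottom] in pixels, round what is visible of it).
The state is a dict: "clock": time; "joints": joint angles; "qvel": joint speeds; "tau": joint torques, N m; "tcp_pos": TCP position; "ee_rot": TCP orientation; "contact_force": force on the tool from outside, world axes, zero at the start; "ft_torque": the same for the moment, N m; "width": finger opening in m; "gripper_force": force on a finger pad.
Only numpy, scipy, OpenCV 4.12 (cv2) and the standard library are available. Lean on these libraries where they do the work, as an engineer would, in place of code of your own. Each camera call takes 0.05 s, during which the arm holds its last target. There are 200 camera calls.

## Working session

There is one attempt and no reset: what is moved stays moved. The work goes in short steps, Python scripts to look and compute and a tool call to move; the robot and the scene stay as the last step left them, time stands still between calls to the robot, and variables do not carry over. Pictures are saved under pics/ and viewed, at most 10 in all, crops included, and the job is handed in when it is done.

Besides the shell and the picture viewer there is one more tool, called after ">>>" by a JSON object that holds its "fn" and its "kwargs". carry_out: Moves the arm, as the interface text tells. Its arguments: {"type":"object","properties":{"linear":{"type":"array"},"twist":{"type":"array"},"grip":{"type":"array"}},"required":["linear","twist","grip"]}

```bash
mkdir -p pics; cat > h.py <<'E'
import numpy as np, cv2
from scipy.spatial.transform import Rotation as R
from station import get_obs, vision, arm, finder
def cal(n):
    c=vision.get_calibration(n); f=192/np.tan(np.radians(c["vertical_fov"])/2)
    return f,c["cx"],c["cy"],c["k1"],np.array(c["cam_to_world"])
def ray(c,u,v):
    f,cx,cy,k,T=c; d=np.array([(u-cx)/f,(v-cy)/f]); p=d.copy()
    for _ in range(30): p=d/(1+k*(p@p))
    w=T[:3,:3]@np.array([p[0],-p[1],-1]); return T[:3,3],w
def onz(c,u,v,z):
    o,w=ray(c,u,v); return o+w*(z-o[2])/w[2]
def proj(c,P):
    f,cx,cy,k,T=c; q=T[:3,:3].T@(np.array(P)-T[:3,3]); p=np.array([q[0],-q[1]])/-q[2]
    p=p*(1+k*(p@p)); return p*f+[cx,cy]
def tri(rs):
    A=np.zeros((3,3));b=np.zeros(3)
    for o,w in rs:
        w=w/np.linalg.norm(w);M=np.eye(3)-np.outer(w,w);A+=M;b+=M@o
    return np.linalg.solve(A,b)
def shot(n):
    c=cal(n); im=vision.read_camera(n); return c,np.ascontiguousarray(im)
E
cat > a.py <<'E'
from h import *
ims=[]
Z=dict(disc=.007,disc_spot=.014,anvil=.038,stand=.0375,probe=.09,probe_head=.104,gear=.01,race=.009,tape=.01,bolt=.01)
for n in ("scene","side","wrist"):
    c,im=shot(n); ims.append(im); print(n,c[4][:3,3].round(3),round(c[0]),c[3])
    for t in Z:
        for d in finder.boxes_of(t,n)[:3]:
            r=d["rect"]; p=onz(c,(r[0]+r[2])/2,(r[1]+r[3])/2,Z[t])
            print(t,round(d["conf"],2),np.round(r).astype(int),p.round(3))
cv2.imwrite("pics/1.png",cv2.resize(np.vstack([np.hstack(ims[:2]),np.hstack([ims[2],0*ims[2]])]),(800,600)))
print(get_obs())
E
python3 a.py
```

```text
scene [-0.13   0.863  0.72 ] 455 -0.1518622462895533
disc 0.53 [208 209 221 223] [0.666 0.156 0.007]
disc_spot 0.59 [205 210 225 222] [0.656 0.164 0.014]
anvil 0.73 [269 180 300 216] [ 0.551 -0.009  0.038]
anvil 0.44 [207 209 222 221] [0.635 0.185 0.038]
stand 0.95 [187 250 223 294] [0.482 0.359 0.037]
probe 0.77 [196 236 212 262] [0.495 0.346 0.09 ]
probe_head 0.6 [197 234 212 261] [0.486 0.353 0.104]
probe_head 0.41 [263 176 301 210] [0.504 0.061 0.104]
gear 0.92 [224 222 249 245] [0.559 0.178 0.01 ]
race 0.71 [271 233 299 255] [0.437 0.126 0.009]
tape 0.79 [268 161 291 173] [ 0.712 -0.186  0.01 ]
bolt 0.41 [217 182 237 193] [0.748 0.027 0.01 ]
side [0.582 0.793 0.636] 370 -0.0004814580697353644
disc 0.76 [218 232 238 249] [0.68  0.156 0.007]
disc_spot 0.75 [220 228 240 247] [0.677 0.154 0.014]
anvil 0.8 [254 172 290 206] [ 0.581 -0.019  0.038]
stand 0.59 [290 280 330 338] [0.498 0.361 0.037]
probe 0.97 [304 267 327 301] [0.492 0.343 0.09 ]
probe_head 0.73 [304 272 325 298] [0.496 0.357 0.104]
gear 0.86 [261 230 288 255] [0.57 0.16 0.01]
race 0.89 [308 222 343 248] [0.444 0.123 0.0
[... 607 characters left out ...]
clock': 1.65, 'joints': array([-2.15292645e-01,  3.80619498e-01,  1.29739159e+00,  1.08484585e-05,
        1.46361845e+00, -2.15286550e-01]), 'qvel': array([-0.00068537,  0.00136162,  0.0005108 ,  0.00086898,  0.00132458,
        0.00066704]), 'tau': array([ 1.64062944e-04, -4.48325980e+01, -2.31462693e+01, -1.88734061e-04,
        5.43548631e-04,  7.81867797e-07]), 'tcp_pos': array([5.49983291e-01, 8.20680964e-06, 2.31314766e-01]), 'ee_rot': array([-1.84341146e-05,  7.07109347e-01,  7.07104215e-01, -5.41221248e-06]), 'contact_force': array([-0.10121452,  0.10218834, -0.0057626 ]), 'ft_torque': array([ 0.00691681,  0.0093206 , -0.01915889]), 'gripper_force': 0.0, 'width': 0.0853074192157704}
```

View pics/1.png

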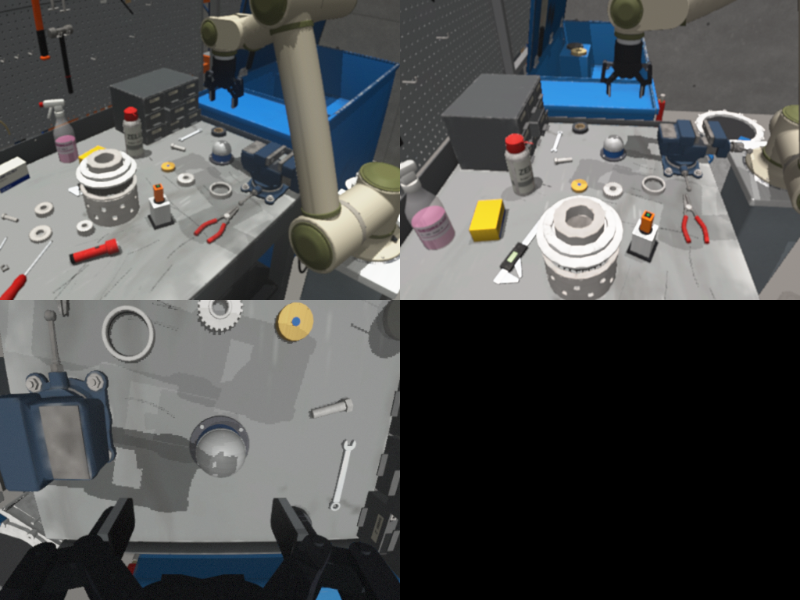

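The picture shows the brass disc at wrist (377,30) of 512x384, right of the gear and the race; the dome at (280,189); and the probe in its stand in the scene view at about (204,250). I'll look at the anvil closely from right above it.

>>> {"fn": "carry_out", "kwargs": {"linear": [[-0.25,0.22,0.5],[-0.25,0.22,0.95],[-0.25,0.22,0.95],[-0.25,0.22,0.95]], "twist": [[0,0,0],[0,0,0],[0,0,0],[0,0,0]], "grip": [85,85,85,85]}}

```text
clock: 2.05
tcp_pos: [0.5719, -0.0249, 0.1366]
ee_rot: [-0.001, 0.707, 0.707, -0.0]
contact_force: [0.4, 0.4, -0.4]
width: 0.085
gripper_force: 0.0
```

```bash
cat >> h.py <<'E'
def curve_anvil(c,x,y):
    t=np.linspace(0,2*np.pi,120,endpoint=False); cam=c[4][:3,3]
    C=np.array([x,y,.040]); d=C-cam; D=np.linalg.norm(d); n=d/D; r=.036
    a=np.cross(n,[1,0,0]);a/=np.linalg.norm(a);b=np.cross(n,a)
    cc=C-n*r*r/D; rr=r*np.sqrt(1-(r/D)**2)
    S=[cc+rr*(np.cos(s)*a+np.sin(s)*b) for s in t]
    S=[p for p in S if p[2]>.0402]
    F=[[x+.048*np.cos(s),y+.048*np.sin(s),.008] for s in t]
    return S,F
def gradimg(im):
    g=cv2.GaussianBlur(im,(0,0),1.0).astype(np.float32)
    return np.clip(np.sqrt(sum(cv2.Sobel(g[...,i],cv2.CV_32F,1,0)**2+cv2.Sobel(g[...,i],cv2.CV_32F,0,1)**2 for i in range(3))),0,150)
def score(c,G,P):
    uv=np.array([proj(c,p) for p in P],np.float32)
    return cv2.remap(G,uv[None,:,0],uv[None,:,1],cv2.INTER_LINEAR).mean()
def fit(c,im,fun,x0,rng=.014):
    G=gradimg(im); best=None
    for st,rg in((.002,rng),(.0005,.002),(.0002,.0005)):
        x0=max(((score(c,G,fun(x0[0]+i,x0[1]+j)),x0[0]+i,x0[1]+j) for i in np.arange(-rg,rg+1e-6,st) for j in np.arange(-rg,rg+1e-6,st)))
        best=x0[0]; x0=x0[1:]
    return np.array(x0),best
def overlay(im,c,Ps,s=1):
    im=im.copy()
    for P,col in zip(Ps,((0,255,0),(0,0,255),(255,0,255))):
        for p in P:
            u=proj(c,p); 
            if 0<=u[0]<512 and 0<=u[1]<384: im[int(u[1]),int(u[0])]=col
    return im
E
cat > b.py <<'E'
from h import *
import sys
o=get_obs(); c,im=shot("wrist"); print(o["tcp_pos"].round(4),o["clock"])
cv2.imwrite("anv%s.png"%sys.argv[1],im); 
for nm,f in (("dome",lambda x,y:curve_anvil(c,x,y)[0]),("flange",lambda x,y:curve_anvil(c,x,y)[1]),("both",lambda x,y:sum(curve_anvil(c,x,y),[]))):
    q,b=fit(c,im,f,(.573,-.024)); print(nm,q.round(4),b, "tool", (R.from_quat(np.roll(o["ee_rot"],-1)).inv().apply(np.r_[q,.04]-o["tcp_pos"])).round(4))
cv2.imwrite("pics/a%s.png"%sys.argv[1],overlay(im,c,curve_anvil(c,*q)))
E
python3 b.py 1
```

```text
[ 0.5719 -0.0249  0.1366] 2.05
dome [ 0.5761 -0.0344] 90.08154 tool [-0.0096  0.0044  0.0966]
flange [ 0.5753 -0.0341] 100.94717 tool [-0.0093  0.0036  0.0966]
both [ 0.5754 -0.0343] 95.97318 tool [-0.0095  0.0037  0.0966]
```

View pics/a1.png

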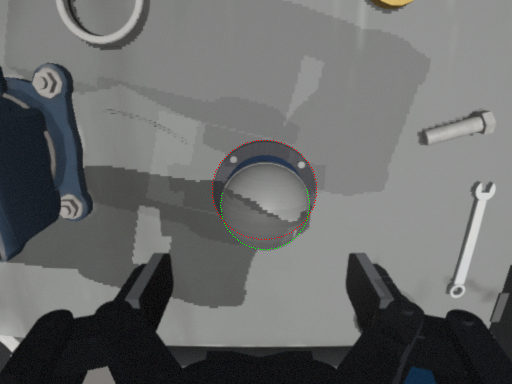

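The overlay matches the dome (centre about 265,205) and the flange (265,190) well. I'll turn 90° to separate the hand-eye bias from the anvil's true position.

>>> {"fn": "carry_out", "kwargs": {"linear": [[-0.09,0.04,0],[-0.09,0.04,0],[-0.09,0.04,0],[-0.09,0.04,0],[-0.09,0.04,0]], "twist": [[0,0,-0.09],[0,0,-0.18],[0,0,-0.27],[0,0,-0.36],[0,0,-0.45]], "grip": [85,85,85,85,85]}}

```text
clock: 2.6
tcp_pos: [0.5769, -0.0338, 0.1396]
ee_rot: [0.002, 0.416, 0.909, 0.0]
contact_force: [-0.2, 0.8, 0.9]
width: 0.0849
gripper_force: 0.0
```

>>> {"fn": "carry_out", "kwargs": {"linear": [[0,0,0],[0,0,0],[0,0,0],[0,0,0],[0,0,0]], "twist": [[0,0,-0.09],[0,0,-0.18],[0,0,-0.27],[0,0,-0.36],[0,0,-0.45]], "grip": [85,85,85,85,85]}}

```text
clock: 3.1
tcp_pos: [0.5769, -0.0338, 0.1396]
ee_rot: [0.002, 0.075, 0.997, -0.0]
contact_force: [0.4, -1.2, -0.8]
width: 0.0847
gripper_force: 0.0
```

>>> {"fn": "carry_out", "kwargs": {"linear": [[0,0,0],[0,0,0],[0,0,0]], "twist": [[0,0,-0.08],[0,0,-0.1],[0,0,-0.1]], "grip": [85,85,85]}}

```text
clock: 3.4
tcp_pos: [0.5768, -0.0338, 0.1392]
ee_rot: [0.002, -0.0, 1.0, -0.001]
contact_force: [1.2, -0.6, 0.2]
width: 0.0847
gripper_force: 0.0
```

```bash
python3 b.py 2; python3 -c "
from h import *
print(get_obs()['ee_rot'],get_obs()['joints'])
c=cal('side'); print(onz(c,128,250,0))"
```

```text
[ 0.5768 -0.0338  0.1392] 3.4
dome [ 0.5689 -0.0374] 74.04605 tool [ 0.0084 -0.0035  0.0992]
flange [ 0.5746 -0.0351] 104.052826 tool [ 0.0027 -0.0012  0.0992]
both [ 0.5746 -0.0351] 86.11003 tool [ 0.0027 -0.0012  0.0992]
[ 1.96215612e-03  1.98231877e-04  9.99997930e-01 -5.00547130e-04] [-2.63377738e-01  5.06931776e-01  1.36811997e+00  5.69794676e-05
  1.26249128e+00 -1.83379478e+00]
[0.91306101 0.19668532 0.        ]
```

>>> {"fn": "carry_out", "kwargs": {"linear": [[-0.4,0.4,0],[-0.8,0.8,0],[-0.99,1,0]], "twist": [[0,0,0],[0,0,0],[0,0,0]], "grip": [85,85,85]}}

```text
clock: 3.75
tcp_pos: [0.6766, 0.0679, 0.1381]
ee_rot: [0.001, 0.0, 1.0, -0.0]
contact_force: [0.1, -1.1, 0.1]
width: 0.0845
gripper_force: 0.0
```

>>> {"fn": "carry_out", "kwargs": {"linear": [[0,0.4,0],[0,0.79,0],[0,0.79,0],[0,0.79,0]], "twist": [[0,0,0],[0,0,0],[0,0,0],[0,0,0]], "grip": [85,85,85,85]}}

```text
clock: 4.15
tcp_pos: [0.675, 0.1458, 0.1374]
ee_rot: [0.001, -0.0, 1.0, -0.0]
contact_force: [0.3, -0.8, 0.3]
width: 0.0851
gripper_force: 0.0
```

```bash
cat > d.py <<'E'
from h import *
import sys
z=float(sys.argv[2])
o=get_obs(); c,im=shot("wrist"); print(o["tcp_pos"].round(4),o["clock"])
hsv=cv2.cvtColor(im,cv2.COLOR_BGR2HSV)
t=np.linspace(0,2*np.pi,120,endpoint=False)
b=[d for d in finder.boxes_of("disc_spot","wrist")][:1]; print(b)
r=b[0]["rect"]; x0=onz(c,(r[0]+r[2])/2,(r[1]+r[3])/2,z)[:2]; print("box",x0)
q,s=fit(c,im,lambda x,y:[[x+.025*np.cos(a),y+.025*np.sin(a),z] for a in t]+[[x+.006*np.cos(a),y+.006*np.sin(a),z] for a in t],x0)
print("fit",q.round(4),s,"tool",(R.from_quat(np.roll(o["ee_rot"],-1)).inv().apply(np.r_[q,z]-o["tcp_pos"])).round(4), "ee",o["ee_rot"].round(4))
cv2.imwrite("pics/d%s.png"%sys.argv[1],overlay(im,c,[[[q[0]+.025*np.cos(a),q[1]+.025*np.sin(a),z] for a in t]]))
E
python3 d.py 1 .014
```

```text
[0.675  0.1458 0.1374] 4.15
[{'rect': [234.6, 158.9, 290.7, 217.3], 'conf': 0.96}]
box [0.677297   0.14865851]
fit [0.6757 0.1468] 137.20029 tool [-0.0005  0.001   0.1234] ee [ 8.e-04 -5.e-04  1.e+00 -1.e-04]
```

View pics/d1.png

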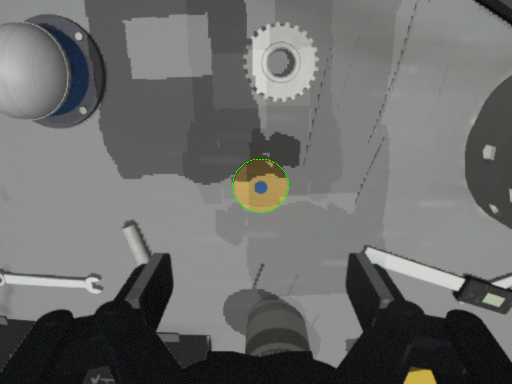

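>>> {"fn": "carry_out", "kwargs": {"linear": [[-0.015,0.012,0.4],[-0.015,0.012,0.8],[-0.015,0.012,1],[-0.015,0.012,1]], "twist": [[0,0,0],[0,0,0],[0,0,0],[0,0,0]], "grip": [66,66,66,66]}}

```text
clock: 4.65
tcp_pos: [0.6751, 0.1446, 0.0334]
ee_rot: [-0.003, 0.001, 1.0, -0.0]
contact_force: [0.2, -0.6, -0.0]
width: 0.0659
gripper_force: 0.0
```

>>> {"fn": "carry_out", "kwargs": {"linear": [[0,0,0.18],[0,0,0.3],[0,0,0.35],[0,0,0.36],[0,0,0.36]], "twist": [[0,0,0],[0,0,0],[0,0,0],[0,0,0],[0,0,0]], "grip": [66,66,66,66,66]}}

```text
clock: 5.15
tcp_pos: [0.6769, 0.1461, 0.0011]
ee_rot: [0.001, 0.0, 1.0, 0.0]
contact_force: [-0.4, 0.2, 0.0]
width: 0.0659
gripper_force: 0.0
```

>>> {"fn": "carry_out", "kwargs": {"linear": [[0,0,0],[0,0,0],[0,0,0],[0,0,0],[0,0,0]], "twist": [[0,0,0],[0,0,0],[0,0,0],[0,0,0],[0,0,0]], "grip": [47,47,47,47,47]}}

```text
clock: 5.65
tcp_pos: [0.677, 0.1462, 0.0016]
ee_rot: [0.001, -0.0, 1.0, -0.0]
contact_force: [-1.5, -1.2, 6.1]
width: 0.048
gripper_force: 46.5
```

>>> {"fn": "carry_out", "kwargs": {"linear": [[0,0,0],[0,0,0],[0,0,-0.02],[0,0,-0.02],[0,0,-0.02]], "twist": [[0,0,0],[0,0,0],[0,0,0],[0,0,0.08],[0,0,0.17]], "grip": [66,66,66,66,66]}}

```text
clock: 6.15
tcp_pos: [0.6765, 0.1462, 0.0024]
ee_rot: [0.0, 0.136, 0.991, 0.0]
contact_force: [-0.2, -0.4, -0.1]
width: 0.0659
gripper_force: 0.0
```

>>> {"fn": "carry_out", "kwargs": {"linear": [[0,0,0],[0,0,0],[0,0,0],[0,0,0],[0,0,0]], "twist": [[0,0,0.09],[0,0,0.18],[0,0,0.27],[0,0,0.36],[0,0,0.45]], "grip": [66,66,66,66,66]}}

```text
clock: 6.65
tcp_pos: [0.6765, 0.1462, 0.0023]
ee_rot: [-0.0, 0.471, 0.882, -0.0]
contact_force: [-0.3, -0.1, -0.7]
width: 0.0656
gripper_force: 0.0
```

>>> {"fn": "carry_out", "kwargs": {"linear": [[0,0,0],[0,0,0],[0,0,0],[0,0,0],[0,0,0]], "twist": [[0,0,0.09],[0,0,0.18],[0,0,0.27],[0,0,0.36],[0,0,0.38]], "grip": [66,66,66,66,66]}}

```text
clock: 7.15
tcp_pos: [0.6765, 0.1462, 0.0023]
ee_rot: [-0.0, 0.709, 0.706, -0.0]
contact_force: [0.2, -0.1, 0.1]
width: 0.0662
gripper_force: 0.0
```

```bash
python3 -c "
from h import *
o=get_obs();print(o['tcp_pos'],o['ee_rot'],o['width'],R.from_quat(np.roll(o['ee_rot'],-1)).as_matrix().round(4))"; python3 d.py 2 .014
```

```text
[0.67649054 0.14622086 0.00233151] [-3.18771978e-05  7.08660438e-01  7.05549702e-01 -6.95140869e-06] 0.06624298739446924 [[ 4.4e-03  1.0e+00 -1.0e-04]
 [ 1.0e+00 -4.4e-03  0.0e+00]
 [ 0.0e+00 -1.0e-04 -1.0e+00]]
[0.6765 0.1462 0.0023] 7.15
[{'rect': [211.4, 208.8, 312.1, 312.9], 'conf': 0.82}]
box [0.67662438 0.15004533]
fit [0.6765 0.1464] 118.434166 tool [ 0.0002  0.     -0.0117] ee [-0.      0.7087  0.7055 -0.    ]
```

View pics/d2.png

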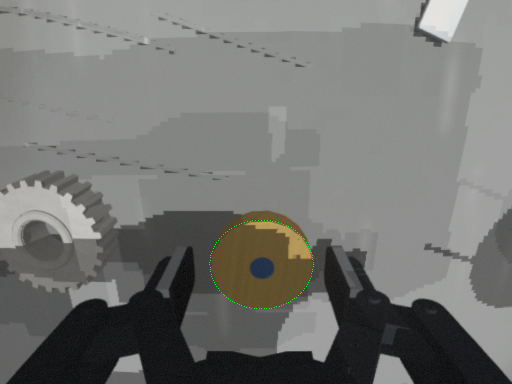

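The disc's top face at (262,265) lies centred between the fingers; the darker strip above it is its side. Gripping it across the other axis and lifting.

>>> {"fn": "carry_out", "kwargs": {"linear": [[0,0,0],[0,0,0],[0,0,0],[0,0,0],[0,0,0]], "twist": [[0,0,0],[0,0,0],[0,0,0],[0,0,0],[0,0,0]], "grip": [46,46,46,46,46]}}

```text
clock: 7.75
tcp_pos: [0.6767, 0.1462, 0.003]
ee_rot: [0.0, 0.707, 0.707, 0.0]
contact_force: [-2.8, -0.8, 5.3]
width: 0.0472
gripper_force: 61.0
```

>>> {"fn": "carry_out", "kwargs": {"linear": [[0,0,-0.05],[0,0,-0.3],[0,0,-0.7],[0,0,-1],[0,0,-1]], "twist": [[0,0,0],[0,0,0],[0,0,0],[0,0,0],[0,0,0]], "grip": [46,46,46,46,46]}}

```text
clock: 8.25
tcp_pos: [0.6784, 0.1464, 0.1072]
ee_rot: [0.003, 0.707, 0.707, 0.003]
contact_force: [0.4, -0.5, -1.8]
width: 0.0476
gripper_force: 61.7
```

```bash
python3 -c "
from h import *
o=get_obs();z=o['tcp_pos'][2]+.0117;c,im=shot('wrist');cv2.imwrite('g.png',im)
t=np.linspace(0,2*np.pi,120,endpoint=False)
for zz in (z,):
  q,s=fit(c,im,lambda x,y:[[x+.025*np.cos(a),y+.025*np.sin(a),zz] for a in t]+[[x+.006*np.cos(a),y+.006*np.sin(a),zz] for a in t],o['tcp_pos'][:2],.008)
  print(o['tcp_pos'],q,s)
cv2.imwrite('pics/g.png',overlay(im,c,[[[q[0]+.025*np.cos(a),q[1]+.025*np.sin(a),z] for a in t]])[180:340,150:370].repeat(3,0).repeat(3,1))
"
```

```text
[0.6783571  0.14635305 0.10722855] [0.6771571  0.14695305] 123.629326
```

View pics/g.png

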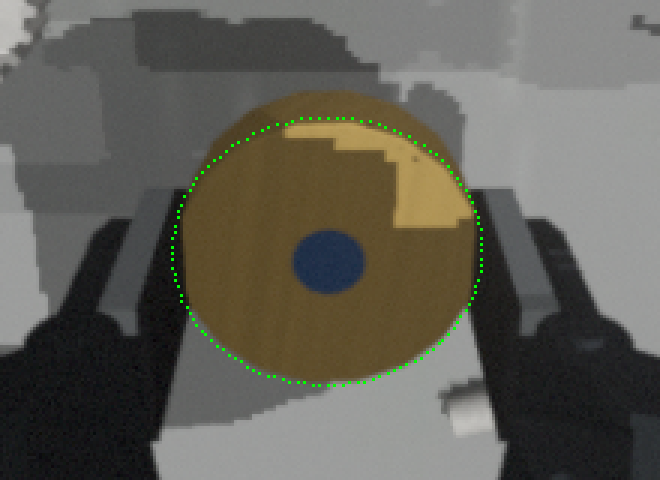

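>>> {"fn": "carry_out", "kwargs": {"linear": [[-0.3,-0.3,0],[-0.6,-0.6,0],[-0.9,-0.9,0],[-1,-1,0],[-1,-1,0]], "twist": [[0,0,0],[0,0,0],[0,0,0],[0,0,0],[0,0,0]], "grip": [46,46,46,46,46]}}

```text
clock: 8.8
tcp_pos: [0.5747, 0.045, 0.1011]
ee_rot: [-0.001, 0.708, 0.706, -0.001]
contact_force: [0.8, -0.7, -2.7]
width: 0.047
gripper_force: 61.8
```

>>> {"fn": "carry_out", "kwargs": {"linear": [[-0.3,-0.01,0],[-0.6,-0.01,0],[-0.81,-0.01,0],[-0.81,-0.01,0],[-0.81,-0.01,0]], "twist": [[0,0,0],[0,0,0],[0,0,0],[0,0,0],[0,0,0]], "grip": [46,46,46,46,46]}}

```text
clock: 9.3
tcp_pos: [0.5756, -0.0342, 0.1014]
ee_rot: [-0.001, 0.707, 0.707, -0.0]
contact_force: [-0.9, 0.4, -0.8]
width: 0.0471
gripper_force: 61.8
```

>>> {"fn": "carry_out", "kwargs": {"linear": [[0,0,0],[0,0,0],[0,0,0]], "twist": [[0,0,0],[0,0,0],[0,0,0]], "grip": [46,46,46]}}

```text
clock: 9.6
tcp_pos: [0.5755, -0.034, 0.1023]
ee_rot: [-0.0, 0.707, 0.707, 0.0]
contact_force: [-0.1, 1.1, -0.8]
width: 0.0473
gripper_force: 61.8
```

```bash
python3 -c "
from h import *
o=get_obs();print(o['tcp_pos'],o['ee_rot'],o['contact_force'])
c,im=shot('wrist');
z=o['tcp_pos'][2]+.011
m=cv2.inRange(cv2.cvtColor(im,cv2.COLOR_BGR2HSV),(100,100,40),(130,255,255)); m[:240]=0;m[300:]=0;m[:,:230]=0;m[:,295:]=0
M=cv2.moments(m,True);u,v=M['m10']/M['m00'],M['m01']/M['m00'];print(M['m00'],u,v,onz(c,u,v,z)-o['tcp_pos'])
"
```

```text
[ 0.57552287 -0.03401805  0.1022529 ] [-7.18260841e-05  7.06741174e-01  7.07472196e-01  1.35215741e-07] [-0.1371226   1.06519109 -0.83985022]
352.0 259.06534090909093 266.8863636363636 [-1.1641194e-03  2.2838936e-05  1.1000000e-02]
```

>>> {"fn": "carry_out", "kwargs": {"linear": [[-0.01,0.003,0.1],[-0.01,0.003,0.18],[-0.01,0.003,0.21],[-0.01,0.003,0.21],[-0.01,0.003,0.21]], "twist": [[0,0,0],[0,0,0],[0,0,0],[0,0,0],[0,0,0]], "grip": [46,46,46,46,46]}}

```text
clock: 10.15
tcp_pos: [0.5759, -0.0359, 0.0813]
ee_rot: [-0.0, 0.707, 0.707, 0.0]
contact_force: [0.2, 0.4, -1.5]
width: 0.0473
gripper_force: 61.8
```

>>> {"fn": "carry_out", "kwargs": {"linear": [[0,0,0.005],[0,0,0.01],[0,0,0.015],[0,0,0.02],[0,0,0.02]], "twist": [[0,0,0],[0,0,0],[0,0,0],[0,0,0],[0,0,0]], "grip": [46,46,46,46,46]}}

```text
clock: 10.65
tcp_pos: [0.5757, -0.0358, 0.0793]
ee_rot: [-0.0, 0.707, 0.707, -0.0]
contact_force: [0.8, -0.1, -1.9]
width: 0.0471
gripper_force: 61.8
```

>>> {"fn": "carry_out", "kwargs": {"linear": [[0.008,0,0],[0.008,0,0.004],[0.008,0,0.008],[0.008,0,0.008],[0.008,0,0.008]], "twist": [[0,0,0],[0,0,0],[0,0,0],[0,0,0],[0,0,0]], "grip": [46,46,46,46,46]}}

```text
clock: 11.15
tcp_pos: [0.5758, -0.0349, 0.0788]
ee_rot: [0.0, 0.707, 0.707, 0.0]
contact_force: [-1.1, 1.4, 3.1]
width: 0.0467
gripper_force: 62.0
```

```bash
python3 -c "
from h import *
o=get_obs();print(o['tcp_pos'],o['contact_force'])"
```

```text
[ 0.57583912 -0.0349391   0.07882773] [-1.09282937  1.44621772  3.06557503]
```

>>> {"fn": "carry_out", "kwargs": {"linear": [[0,0,0],[0,0,0],[0,0,0],[0,0,0],[0,0,0]], "twist": [[0,0,0],[0,0,0],[0,0,0],[0,0,0],[0,0,0]], "grip": [58,66,66,66,66]}}

```text
clock: 11.65
tcp_pos: [0.5758, -0.035, 0.0785]
ee_rot: [-0.0, 0.707, 0.707, -0.0]
contact_force: [-0.4, 0.1, 0.2]
width: 0.0662
gripper_force: 0.0
```

>>> {"fn": "carry_out", "kwargs": {"linear": [[0,0,-0.1],[0,0,-0.3],[0,0,-0.6],[0,0,-0.6],[0,0,-0.6]], "twist": [[0,0,0],[0,0,0],[0,0,0],[0,0,0],[0,0,0]], "grip": [66,66,66,80,80]}}

```text
clock: 12.15
tcp_pos: [0.5759, -0.035, 0.1393]
ee_rot: [0.001, 0.707, 0.707, 0.0]
contact_force: [-0.8, -0.3, -0.4]
width: 0.0802
gripper_force: 0.0
```

```bash
cat > e.py <<'E'
from h import *
import sys
from scipy.optimize import minimize
t=np.linspace(0,2*np.pi,120,endpoint=False)
o=get_obs(); c,im=shot("wrist"); cv2.imwrite("raw%s.png"%sys.argv[1],im)
print(o["tcp_pos"].round(4),o["ee_rot"].round(4),o["clock"])
fl,s=fit(c,im,lambda x,y:curve_anvil(c,x,y)[1],(.5757,-.035),.006); print("flange",fl,s)
di,s=fit(c,im,lambda x,y:[[x+.025*np.cos(a),y+.025*np.sin(a),.09] for a in t]+[[x+.006*np.cos(a),y+.006*np.sin(a),.09] for a in t],(.5757,-.035),.006); print("disc",di,s)
# tilted disc: pose x,y,ax,ay, about z=.09 centre
G=gradimg(im)
def P(p):
    Q=R.from_rotvec([p[2],p[3],0]).as_matrix()
    ring=lambda r:[np.array([p[0],p[1],.09])+Q@[r*np.cos(a),r*np.sin(a),0] for a in t]
    return ring(.025)+ring(.006)
r=minimize(lambda p:-score(c,G,P(p*np.array([.001,.001,.05,.05]))),np.r_[di*1000,0,0],method="Nelder-Mead",options=dict(initial_simplex=np.r_[di*1000,0,0]+np.vstack([np.zeros(4),np.eye(4)*.8])))
print("tilted",(r.x[:2]).round(2),np.degrees(r.x[2:]*.05).round(2),-r.fun)
im2=overlay(im,c,[P(r.x*np.array([.001,.001,.05,.05])),curve_anvil(c,*fl)[1]])
cv2.imwrite("pics/e%s.png"%sys.argv[1],np.hstack([k[100:290,160:360].repeat(2,0).repeat(2,1) for k in (im,im2)]))
E
python3 e.py 1
```

```text
[ 0.5759 -0.035   0.1393] [7.000e-04 7.071e-01 7.071e-01 4.000e-04] 12.15
flange [ 0.5751 -0.0341] 105.68114
disc [ 0.5748 -0.0347] 135.34215
tilted [574.58 -35.15] [ 3.71 -1.83] 137.53297424316406
```

View pics/e1.png

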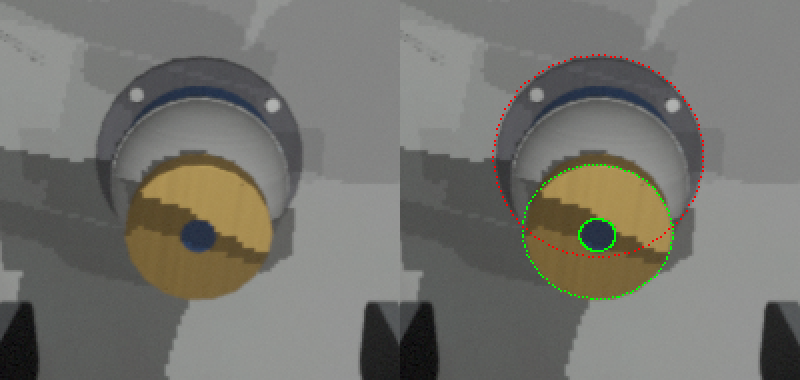

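The disc lies on the dome at about (198,235) in the 2x crop, looking flat; its offset from the flange is within about 0.6 mm. I move up and over to the probe, then check the balance from the fixed cameras.

>>> {"fn": "carry_out", "kwargs": {"linear": [[0.1,0,-0.4],[0.4,-0.2,-0.8],[0.7,-0.4,-1],[1,-0.6,-1],[1,-0.6,-1]], "twist": [[0,0,0],[0,0,0],[0,0,0],[0,0,0],[0,0,0]], "grip": [80,80,80,80,80]}}

```text
clock: 12.7
tcp_pos: [0.5135, 0.0679, 0.2387]
ee_rot: [-0.001, 0.706, 0.708, -0.0]
contact_force: [-0.2, -0.1, 0.1]
width: 0.08
gripper_force: 0.0
```

>>> {"fn": "carry_out", "kwargs": {"linear": [[0.45,-0.1,0],[0.9,-0.2,0],[1,-0.23,0]], "twist": [[0,0,0],[0,0,0],[0,0,0]], "grip": [80,80,80]}}

```text
clock: 13.0
tcp_pos: [0.4917, 0.1678, 0.2376]
ee_rot: [-0.001, 0.706, 0.708, -0.001]
contact_force: [-0.6, -0.5, 0.4]
width: 0.0802
gripper_force: 0.0
```

>>> {"fn": "carry_out", "kwargs": {"linear": [[0.45,0,0],[0.9,0,0],[1,0,0],[1,0,0],[1,0,0]], "twist": [[0,0,0],[0,0,0],[0,0,0],[0,0,0],[0,0,0]], "grip": [80,80,80,80,80]}}

```text
clock: 13.5
tcp_pos: [0.4931, 0.2638, 0.2379]
ee_rot: [-0.0, 0.707, 0.707, -0.001]
contact_force: [-0.1, 0.6, -0.2]
width: 0.0801
gripper_force: 0.0
```

```bash
cat > f.py <<'E'
from h import *
o=get_obs(); print(o["tcp_pos"].round(4),o["clock"])
ims=[]
for n in ("scene","side"):
    c,im=shot(n); cv2.imwrite("raw_%s.png"%n,im); u,v=proj(c,(.5757,-.035,.06)).astype(int); print(n,u,v)
    ims.append(cv2.resize(im[v-30:v+30,u-40:u+40],(400,300),interpolation=cv2.INTER_CUBIC))
c,im=shot("wrist"); cv2.imwrite("raw_w3.png",im)
for t,z in(("probe_head",.104),("stand",.075)):
    for d in finder.boxes_of(t,"wrist")[:2]:
        r=d["rect"]; print(t,round(d["conf"],2),np.round(r),onz(c,(r[0]+r[2])/2,(r[1]+r[3])/2,z).round(4))
cv2.imwrite("pics/f.png",np.vstack([np.hstack(ims),np.hstack([cv2.resize(im,(400,300)),0*ims[0]])]))
E
python3 f.py
```

```text
[0.4931 0.2638 0.2379] 13.5
scene 283 184
side 273 179
probe_head 0.57 [240.  59. 279. 102.] [0.4926 0.3514 0.104 ]
stand 0.73 [222.  42. 296. 120.] [0.4918 0.3515 0.075 ]
```

View pics/f.png

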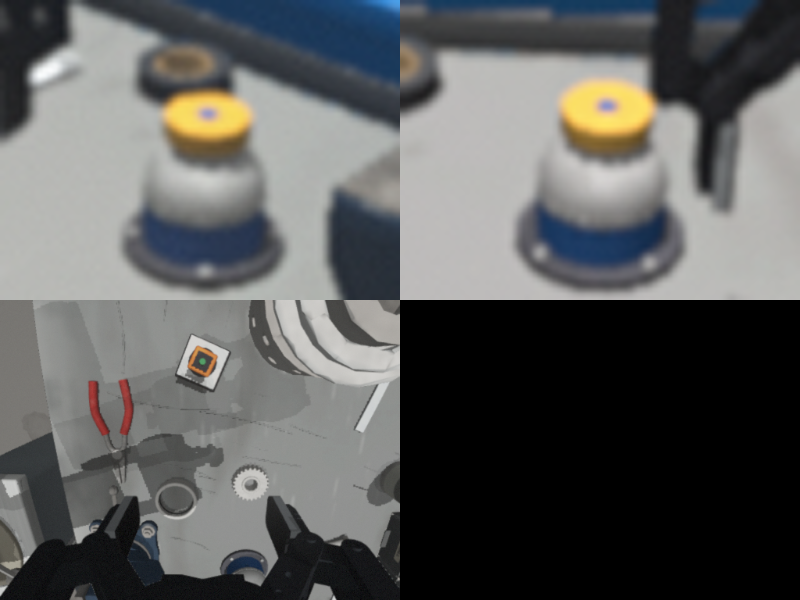

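The disc sits squarely on the dome in both fixed views; the stand shows in the wrist view at (203,362) of the collage, turned about 25°, with the big hub to its right. I'll fit the disc's tilt and the probe's yaw.

```bash
cat > t.py <<'E'
from h import *
from scipy.optimize import minimize
t=np.linspace(0,2*np.pi,90,endpoint=False)
cs={n:(cal(n),cv2.imread(f)) for n,f in(("scene","raw_scene.png"),("side","raw_side.png"))}
def rings(p,cam):
    Q=R.from_rotvec([p[2],p[3],0]).as_matrix(); C=np.array([p[0],p[1],.076])
    top=[C+Q@[.025*np.cos(a),.025*np.sin(a),.014] for a in t]
    d=cam-C; f=np.arctan2(d[1],d[0])
    bot=[C+Q@[.025*np.cos(a+f),.025*np.sin(a+f),0] for a in np.linspace(-1.3,1.3,45)]
    return top+bot
Gs={}
for n,(c,im) in cs.items():
    hs=cv2.cvtColor(im,cv2.COLOR_BGR2LAB)[...,2].astype(np.float32)  # yellowness
    g=cv2.GaussianBlur(hs,(0,0),.8); Gs[n]=np.hypot(cv2.Sobel(g,cv2.CV_32F,1,0),cv2.Sobel(g,cv2.CV_32F,0,1))
def cost(q,names):
    s=0
    for i,n in enumerate(names):
        c=cs[n][0]; p=[.5757+q[2+2*i]*.001,-.035+q[3+2*i]*.001,q[0]*.03,q[1]*.03]
        s-=score(c,Gs[n],rings(p,c[4][:3,3]))
    return s
for names in(["scene","side"],["scene"],["side"]):
    best=None
    for s0 in range(8):
        x0=np.random.RandomState(s0).randn(2+2*len(names))*1.2
        r=minimize(cost,x0,(names,),method="Nelder-Mead",options=dict(maxiter=1500,initial_simplex=x0+np.vstack([np.zeros(len(x0)),np.eye(len(x0))*1.5])))
        if best is None or r.fun<best.fun: best=r
    print(names,"tilt deg",np.degrees(best.x[:2]*.03).round(2),"off mm",best.x[2:].round(2),best.fun)
# anvil in same images
for n,(c,im) in cs.items(): print(n,"anvil",fit(c,im,lambda x,y:sum(curve_anvil(c,x,y),[]),(.5757,-.035),.006))
E
python3 t.py
```

```text
['scene', 'side'] tilt deg [14.16  4.29] off mm [ 3.23 -5.5   0.41 -6.49] -213.53659057617188
['scene'] tilt deg [12.07  7.19] off mm [ 3.46 -5.86] -109.97993469238281
['side'] tilt deg [0.46 1.36] off mm [0.57 0.07] -100.4991455078125
scene anvil (array([ 0.5672, -0.0274]), np.float32(144.68373))
side anvil (array([ 0.5763, -0.0265]), np.float32(140.76965))
```

>>> {"fn": "carry_out", "kwargs": {"linear": [[0.3,0,0.1],[0.7,0,0.3],[0.75,0,0.5],[0.75,0,0.6],[0.75,0,0.6]], "twist": [[0,0,0],[0,0,0],[0,0,0],[0,0,0],[0,0,0]], "grip": [60,60,60,60,60]}}

```text
clock: 14.25
tcp_pos: [0.4925, 0.3391, 0.1774]
ee_rot: [-0.0, 0.707, 0.707, -0.001]
contact_force: [-0.0, -0.9, 0.6]
width: 0.0598
gripper_force: 0.0
```

```bash
cat > m.py <<'E'
from h import *
from scipy.optimize import least_squares
t=np.linspace(0,2*np.pi,90,endpoint=False); S=16
def mom(w):
    M=cv2.moments(w.astype(np.float32)); return M["mu20"]/M["m00"],M["mu11"]/M["m00"],M["mu02"]/M["m00"]
for n in("scene","side"):
    c=cal(n); im=cv2.imread("raw_%s.png"%n); u,v=proj(c,(.5757,-.035,.083)).astype(int)
    crop=im[v-16:v+16,u-20:u+20]
    b=cv2.cvtColor(crop,cv2.COLOR_BGR2LAB)[...,2].astype(np.float32)-128
    hsv=cv2.cvtColor(crop,cv2.COLOR_BGR2HSV)
    big=cv2.resize(b,None,fx=S,fy=S,interpolation=cv2.INTER_CUBIC); mask=(big>22).astype(np.uint8)
    k,lab,st,_=cv2.connectedComponentsWithStats(mask); i=1+np.argmax(st[1:,4]); mask=(lab==i).astype(np.uint8)
    cn=max(cv2.findContours(mask,0,2)[0],key=cv2.contourArea); mask=cv2.fillPoly(0*mask,[cv2.convexHull(cn)],1)
    m=mom(mask); ang=lambda m:np.degrees(.5*np.arctan2(2*m[1],m[0]-m[2]))
    def model(ax,ay):
        Q=R.from_rotvec([ax,ay,0]).as_matrix()
        P=np.array([proj(c,np.array([.5757,-.035,.076])+Q@[.025*np.cos(a),.025*np.sin(a),z]) for a in t for z in(0,.014)])
        P=((P-[u-20,v-16]+.5)*S).astype(np.float32)
        return mom(cv2.fillPoly(0*mask,[cv2.convexHull(P).astype(np.int32)],1))
    d=np.radians(3)
    print(n,"obs",ang(m),np.sqrt(m[0])/S,np.sqrt(m[2])/S,"level",[(round(ang(q),2),round(np.sqrt(q[0])/S,2),round(np.sqrt(q[2])/S,2)) for q in(model(0,0),model(d,0),model(0,d))])
E
python3 m.py
cat > p.py <<'E'
from h import *
o=get_obs(); c,im=shot("wrist"); print(o["tcp_pos"].round(4),o["clock"]); cv2.imwrite("raw_p.png",im)
hsv=cv2.cvtColor(im,cv2.COLOR_BGR2HSV); m=cv2.inRange(hsv,(4,140,60),(22,255,255))
k,lab,st,_=cv2.connectedComponentsWithStats(m); i=1+np.argmax(st[1:,4]); print(st[i])
q=np.argwhere(lab==i)[:,::-1].astype(np.float32); print("orange rect",cv2.minAreaRect(q))
P=np.array([onz(c,u,v,.127)[:2] for u,v in q],np.float32); print("at z=.127",cv2.minAreaRect(P*1000))
# square fits: top of head (24mm,z .127) and stand top (48mm,z .075)
G=gradimg(im)
for h,z in((.012,.127),(.024,.075)):
    e=np.linspace(-1,1,30); sq=np.array([[a,s] for a in e for s in(-1,1)]+[[s,a] for a in e for s in(-1,1)])*h
    r=max((score(c,G,[[x+np.cos(t)*a-np.sin(t)*b,y+np.sin(t)*a+np.cos(t)*b,z] for a,b in sq]),x,y,np.degrees(t)) for x in np.arange(.486,.500,.002) for y in np.arange(.344,.360,.002) for t in np.radians(np.arange(0,90,6)))
    for s,sa in((.001,3),(.0005,1)):
        r=max((score(c,G,[[x+np.cos(t)*a-np.sin(t)*b,y+np.sin(t)*a+np.cos(t)*b,z] for a,b in sq]),x,y,np.degrees(t)) for x in r[1]+s*np.arange(-1,2) for y in r[2]+s*np.arange(-1,2) for t in np.radians(r[3]+sa*np.arange(-2,3)))
    print(h,z,np.round(r,4))
cv2.imwrite("pics/p.png",im)
E
python3 p.py
```

```text
scene obs 2.0601017969530675 4.493097717666439 3.0415928376067742 level [(np.float64(1.7), np.float64(4.65), np.float64(3.3)), (np.float64(3.86), np.float64(4.66), np.float64(3.17)), (np.float64(-1.08), np.float64(4.66), np.float64(3.19))]
side obs -1.2520508925339795 4.806190735771266 3.6072256182193 level [(np.float64(2.37), np.float64(4.94), np.float64(3.79)), (np.float64(2.31), np.float64(4.96), np.float64(3.63)), (np.float64(-1.25), np.float64(4.94), np.float64(3.79))]
[0.4925 0.3391 0.1774] 14.25
[ 238  160   45   58 1187]
orange rect ((260.6000061035156, 188.8000030517578), (39.354801177978516, 47.40464401245117), 26.56505012512207)
at z=.127 ((492.3662414550781, 358.5340576171875), (32.23503112792969, 26.23318099975586), 64.31101989746094)
0.012 0.127 [145.8689   0.4925   0.353   62.    ]
0.024 0.075 [135.4483   0.4915   0.3525  65.    ]
```

View pics/p.png

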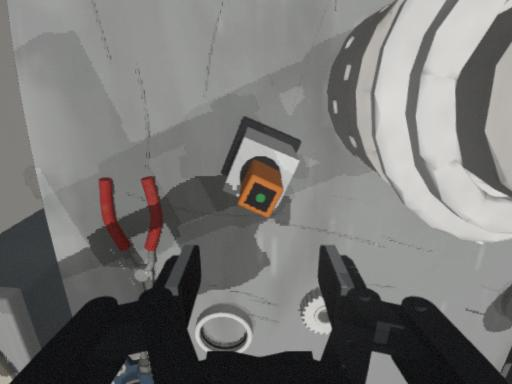

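The probe's orange head shows at (261,198) with its sides about 27° off the image axes. The fixed views leave the disc's tilt uncertain at about 4°, so I go back for an oblique close-up before taking the probe.

>>> {"fn": "carry_out", "kwargs": {"linear": [[-0.3,0.1,-0.2],[-0.7,0.2,-0.2],[-1,0.3,-0.2]], "twist": [[0,0,0],[0,0,0],[0,0,0]], "grip": [80,80,80]}}

```text
clock: 14.6
tcp_pos: [0.5237, 0.2376, 0.2007]
ee_rot: [0.001, 0.708, 0.707, 0.001]
contact_force: [-0.2, 0.2, -0.0]
width: 0.0799
gripper_force: 0.0
```

>>> {"fn": "carry_out", "kwargs": {"linear": [[-0.4,0.1,0],[-0.8,0.2,0],[-1,0.3,0]], "twist": [[0,0,0],[0,0,0],[0,0,0]], "grip": [80,80,80]}}

```text
clock: 14.9
tcp_pos: [0.5535, 0.1362, 0.2003]
ee_rot: [0.001, 0.708, 0.706, 0.001]
contact_force: [0.1, 0.3, -0.4]
width: 0.0799
gripper_force: 0.0
```

>>> {"fn": "carry_out", "kwargs": {"linear": [[-0.3,0.1,0],[-0.6,0.2,0],[-0.9,0.24,0],[-0.9,0.24,0],[-0.9,0.24,0]], "twist": [[0,0,0],[0,0,0],[0,-0.08,0],[0,-0.16,0],[0,-0.24,0]], "grip": [80,80,80,80,80]}}

```text
clock: 15.4
tcp_pos: [0.5774, 0.0477, 0.2009]
ee_rot: [0.136, 0.696, 0.693, -0.133]
contact_force: [1.2, 0.1, -0.2]
width: 0.0803
gripper_force: 0.0
```

>>> {"fn": "carry_out", "kwargs": {"linear": [[0,0,0],[0,0,0],[0,0,0],[0,0,0],[0,0,0]], "twist": [[0,-0.08,0],[0,-0.16,0],[0,-0.23,0],[0,-0.23,0],[0,-0.23,0]], "grip": [80,80,80,80,80]}}

```text
clock: 15.9
tcp_pos: [0.577, 0.0497, 0.1993]
ee_rot: [0.254, 0.66, 0.659, -0.254]
contact_force: [0.3, -0.8, 0.0]
width: 0.0797
gripper_force: 0.0
```

```bash
cat > v.py <<'E'
from h import *
import sys
from scipy.optimize import minimize
t=np.linspace(0,2*np.pi,120,endpoint=False)
if len(sys.argv)>2: o=get_obs(); c,im=shot("wrist"); np.save("c.npy",np.array(c,dtype=object),allow_pickle=True); cv2.imwrite("raw_v.png",im); print(o["tcp_pos"].round(4),o["ee_rot"].round(3),o["clock"])
else: c=tuple(np.load("c.npy",allow_pickle=True)); im=cv2.imread("raw_v.png")
G=gradimg(im)
cam=c[4][:3,3]; print("cam",cam.round(3))
def P(q,tops=(.025,.006)):
    Q=R.from_rotvec([q[2]*.03,q[3]*.03,0]).as_matrix(); C=np.array([q[0]*.001,q[1]*.001,.076+q[4]*.001])
    f=np.arctan2(cam[1]-C[1],cam[0]-C[0])
    return [C+Q@[r*np.cos(a),r*np.sin(a),.014] for r in tops for a in t]+[C+Q@[.025*np.cos(a+f),.025*np.sin(a+f),0] for a in np.linspace(-1.35,1.35,60)]
fl=minimize(lambda q:-score(c,G,sum(curve_anvil(c,q[0]*.001,q[1]*.001),[])),[575.7,-35],method="Nelder-Mead",options=dict(initial_simplex=[[577,-33],[573,-35],[577,-38]]))
print("anvil",fl.x.round(2),-fl.fun)
res=[]
for s in range(10):
    x0=np.r_[fl.x,0,0,0]+np.random.RandomState(s).randn(5)*[1.5,1.5,1,1,.5]
    r=minimize(lambda q:-score(c,G,P(q))+.3*q[4]**2,x0,method="Nelder-Mead",options=dict(maxiter=2000,initial_simplex=x0+np.vstack([np.zeros(5),np.eye(5)])))
    res.append(r)
res.sort(key=lambda r:r.fun)
for r in res[:3]: print("disc",r.x[:2].round(2),"tilt",np.degrees(r.x[2:4]*.03).round(2),"dz",r.x[4].round(2),r.fun)
q=res[0].x; u,v=proj(c,(.5757,-.035,.06)).astype(int); print(u,v)
im2=overlay(im,c,[P(q),sum(curve_anvil(c,*(fl.x*.001)),[])]); v=max(95,min(v,289));u=max(100,min(u,412))
cv2.imwrite("pics/v%s.png"%sys.argv[1],np.hstack([k[v-95:v+95,u-100:u+100].repeat(2,0).repeat(2,1) for k in(im,im2)]))
E
python3 v.py 1 shoot
```

```text
[0.577  0.0497 0.1993] [ 0.254  0.66   0.659 -0.254] 15.9
cam [0.576 0.207 0.248]
anvil [574.95 -30.43] 102.46236419677734
disc [574.69 -34.85] tilt [1.96 0.33] dz -0.51 -141.42359900665878
disc [574.73 -34.92] tilt [1.89 0.37] dz -0.57 -141.42232563287203
disc [574.71 -34.82] tilt [1.98 0.5 ] dz -0.53 -141.41937355583406
258 143
```

View pics/v1.png

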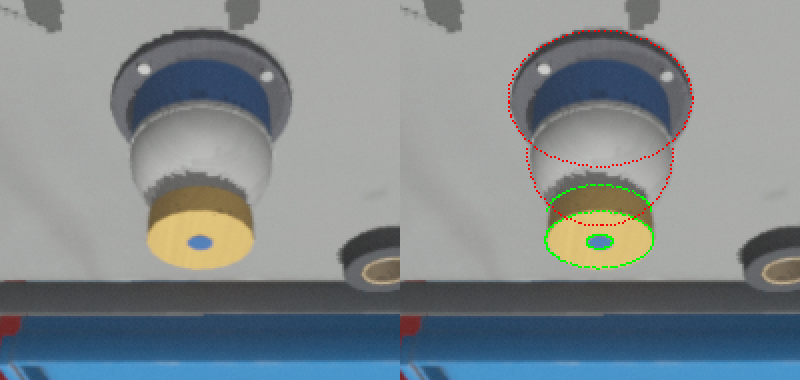

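The oblique view fits well: the disc (200,242 in the crop) leans about 2° about x and 0.4° about y, so it sits about 1 mm too far towards −y. I'll regrip it and shift it by 1 mm.

>>> {"fn": "carry_out", "kwargs": {"linear": [[0,0,0],[0,0,0],[0,0,0],[0,0,0],[0,0,0]], "twist": [[0,0.09,0],[0,0.18,0],[0,0.27,0],[0,0.36,0],[0,0.45,0]], "grip": [66,66,66,66,66]}}

```text
clock: 16.45
tcp_pos: [0.5776, 0.0491, 0.2011]
ee_rot: [0.011, 0.708, 0.707, -0.006]
contact_force: [-1.0, 0.1, -0.7]
width: 0.0659
gripper_force: 0.0
```

>>> {"fn": "carry_out", "kwargs": {"linear": [[0,0,0],[0,0,0],[0,0,0]], "twist": [[0,0.018,0],[0,0.018,0],[0,0.018,0]], "grip": [66,66,66]}}

```text
clock: 16.75
tcp_pos: [0.5767, 0.05, 0.1988]
ee_rot: [0.002, 0.707, 0.707, -0.002]
contact_force: [-0.8, -0.0, 0.1]
width: 0.0661
gripper_force: 0.0
```

```bash
cat > s.py <<'E'
from h import *
o=get_obs();print(o['tcp_pos'].round(4),R.from_quat(np.roll(o['ee_rot'],-1)).as_matrix().round(4).tolist(),o['contact_force'].round(2),o['width'],o['joints'].round(2))
E
python3 s.py
```

```text
[0.5767 0.05   0.1988] [[0.0002, 1.0, 0.0004], [1.0, -0.0002, -0.0047], [-0.0047, 0.0004, -1.0]] [-0.77 -0.03  0.1 ] 0.06613061140266926 [-0.12  0.46  1.27 -0.    1.41 -0.11]
```

>>> {"fn": "carry_out", "kwargs": {"linear": [[-0.45,-0.01,0.2],[-0.85,-0.01,0.4],[-0.85,-0.01,0.6],[-0.85,-0.01,0.7],[-0.85,-0.01,0.7]], "twist": [[0,0.003,0],[0,0.003,0],[0,0.003,0],[0,0.003,0],[0,0.003,0]], "grip": [66,66,66,66,66]}}

```text
clock: 17.25
tcp_pos: [0.5753, -0.034, 0.1277]
ee_rot: [-0.002, 0.707, 0.708, -0.0]
contact_force: [0.2, 0.3, 0.3]
width: 0.0659
gripper_force: 0.0
```

>>> {"fn": "carry_out", "kwargs": {"linear": [[0,0,0],[0,0,0.05],[0,0,0.05],[0,0,0.05]], "twist": [[0,0,0],[0,0,0],[0,0,0],[0,0,0]], "grip": [66,66,66,66]}}

```text
clock: 17.65
tcp_pos: [0.5759, -0.0349, 0.1241]
ee_rot: [-0.0, 0.707, 0.707, 0.001]
contact_force: [0.1, 1.3, -0.5]
width: 0.0661
gripper_force: 0.0
```

```bash
python3 s.py
```

```text
[ 0.5759 -0.0349  0.1241] [[-0.0005, 1.0, 0.0004], [1.0, 0.0005, 0.0014], [0.0014, 0.0004, -1.0]] [ 0.05  1.26 -0.5 ] 0.0660710463732509 [-0.27  0.52  1.39  0.    1.23 -0.27]
```

>>> {"fn": "carry_out", "kwargs": {"linear": [[0,0,0.2],[0,0,0.4],[0,0,0.45],[0,0,0.45],[0,0,0.45]], "twist": [[0,0,0],[0,0,0],[0,0,0],[0,0,0],[0,0,0]], "grip": [66,66,66,66,66]}}

```text
clock: 18.15
tcp_pos: [0.5763, -0.0353, 0.0797]
ee_rot: [0.0, 0.707, 0.707, 0.001]
contact_force: [-0.4, -0.0, 0.1]
width: 0.0655
gripper_force: 0.0
```

>>> {"fn": "carry_out", "kwargs": {"linear": [[0,0,0],[0,0,0],[0,0,0],[0,0,0],[0,0,0]], "twist": [[0,0,0],[0,0,0],[0,0,0],[0,0,0],[0,0,0]], "grip": [54,47,47,47,47]}}

```text
clock: 18.65
tcp_pos: [0.5764, -0.0353, 0.0801]
ee_rot: [0.0, 0.707, 0.707, 0.001]
contact_force: [0.0, 0.0, 5.1]
width: 0.0477
gripper_force: 41.6
```

```bash
python3 s.py
```

```text
[ 0.5764 -0.0353  0.0801] [[-0.0, 1.0, 0.0023], [1.0, 0.0, 0.001], [0.001, 0.0023, -1.0]] [0.01 0.02 5.1 ] 0.04767741182074424 [-0.27  0.57  1.44  0.    1.13 -0.27]
```

>>> {"fn": "carry_out", "kwargs": {"linear": [[0,0,-0.03],[0.01,-0.008,-0.03],[0.01,-0.008,-0.03],[0.01,-0.008,-0.03],[0.01,-0.008,-0.03]], "twist": [[0,0,0],[0,0,0],[0,0,0],[0,0,0],[0,0,0]], "grip": [46,46,46,46,46]}}

```text
clock: 19.15
tcp_pos: [0.5749, -0.0341, 0.0816]
ee_rot: [-0.001, 0.707, 0.707, 0.0]
contact_force: [0.1, 0.1, -1.4]
width: 0.0472
gripper_force: 57.8
```

```bash
python3 s.py
```

```text
[ 0.5749 -0.0341  0.0816] [[0.0, 1.0, -0.0004], [1.0, -0.0, 0.0017], [0.0017, -0.0004, -1.0]] [ 0.13  0.12 -1.44] 0.04724994409675886 [-0.27  0.57  1.44  0.    1.13 -0.27]
```

>>> {"fn": "carry_out", "kwargs": {"linear": [[-0.002,0.007,0],[-0.002,0.007,0.006],[-0.002,0.007,0.012],[-0.002,0.007,0.018],[-0.002,0.007,0.018]], "twist": [[0,0,0],[0,0,0],[0,0,0],[0,0,0],[0,0,0]], "grip": [46,46,46,46,46]}}

```text
clock: 19.65
tcp_pos: [0.5757, -0.0344, 0.0803]
ee_rot: [-0.0, 0.707, 0.707, 0.001]
contact_force: [-1.9, 0.2, 2.5]
width: 0.0473
gripper_force: 58.0
```

```bash
python3 s.py
```

```text
[ 0.5757 -0.0344  0.0803] [[0.0, 1.0, 0.0004], [1.0, -0.0, 0.0014], [0.0014, 0.0004, -1.0]] [-1.85  0.21  2.48] 0.04728711459190861 [-0.27  0.57  1.44  0.    1.13 -0.27]
```

Contact, in the right place. Release, rise, and take the oblique view again.

>>> {"fn": "carry_out", "kwargs": {"linear": [[0,0,0],[0,0,0],[0,0,0],[0,0,0],[0,0,0]], "twist": [[0,0,0],[0,0,0],[0,0,0],[0,0,0],[0,0,0]], "grip": [56,66,66,66,66]}}

```text
clock: 20.15
tcp_pos: [0.5757, -0.0344, 0.08]
ee_rot: [-0.001, 0.707, 0.707, 0.001]
contact_force: [0.6, 0.6, 0.2]
width: 0.0662
gripper_force: 0.0
```

>>> {"fn": "carry_out", "kwargs": {"linear": [[0,0,-0.15],[0,0,-0.4],[0,0,-0.8],[0.4,0,-1],[0.8,0,-1]], "twist": [[0,0,0],[0,0,0],[0,0,0],[0,0,0],[0,-0.08,0]], "grip": [66,66,70,80,80]}}

```text
clock: 20.65
tcp_pos: [0.5775, 0.0435, 0.1836]
ee_rot: [0.047, 0.708, 0.703, -0.042]
contact_force: [1.8, -0.7, -0.6]
width: 0.08
gripper_force: 0.0
```

>>> {"fn": "carry_out", "kwargs": {"linear": [[0,0,-0.2],[0,0,-0.2],[0,0,-0.2],[0,0,-0.2],[0,0,-0.2]], "twist": [[0,-0.09,0],[0,-0.18,0],[0,-0.27,0],[0,-0.36,0],[0,-0.38,0]], "grip": [80,80,80,80,80]}}

```text
clock: 21.15
tcp_pos: [0.5752, 0.0497, 0.1984]
ee_rot: [0.25, 0.66, 0.663, -0.251]
contact_force: [0.9, 0.2, -0.8]
width: 0.0798
gripper_force: 0.0
```

```bash
python3 v.py 2 shoot
```

```text
[0.5752 0.0497 0.1984] [ 0.25   0.66   0.663 -0.251] 21.15
cam [0.574 0.206 0.249]
anvil [575.03 -34.99] 106.45674133300781
disc [574.67 -34.32] tilt [0.99 0.37] dz -0.66 -141.03697846554462
disc [574.68 -34.13] tilt [0.95 0.29] dz -0.56 -141.03457743864328
disc [574.68 -34.05] tilt [1.11 0.17] dz -0.49 -141.03126679203396
260 146
```

The tilt is now about 1.0° and 0.3°, so the disc is balanced. Now the probe: straighten the tool, go over the stand and yaw 64° to match the head, with the camera kept away from the hub.

>>> {"fn": "carry_out", "kwargs": {"linear": [[0,0,0],[0,0,0],[0,0,0],[0,0,0],[0,0,0]], "twist": [[0,0.09,0],[0,0.18,0],[0,0.27,0],[0,0.36,0],[0,0.45,0]], "grip": [60,60,60,60,60]}}

```text
clock: 21.7
tcp_pos: [0.5765, 0.0474, 0.202]
ee_rot: [0.004, 0.707, 0.707, -0.0]
contact_force: [-0.2, 0.2, -0.6]
width: 0.0598
gripper_force: 0.0
```

>>> {"fn": "carry_out", "kwargs": {"linear": [[0.3,-0.1,0],[0.7,-0.2,0],[1,-0.3,0],[1,-0.3,0]], "twist": [[0,0.013,0],[0,0.013,0],[0,0.013,0],[0,0.013,0]], "grip": [60,60,60,60]}}

```text
clock: 22.1
tcp_pos: [0.545, 0.1501, 0.1997]
ee_rot: [-0.003, 0.706, 0.708, 0.004]
contact_force: [0.0, -1.0, 0.5]
width: 0.0601
gripper_force: 0.0
```

>>> {"fn": "carry_out", "kwargs": {"linear": [[0.4,-0.1,0],[0.8,-0.2,0],[1,-0.3,0],[1,-0.3,0]], "twist": [[0,0,0],[0,0,0],[0,0,0],[0,0,0]], "grip": [60,60,60,60]}}

```text
clock: 22.5
tcp_pos: [0.5153, 0.2493, 0.2]
ee_rot: [-0.003, 0.706, 0.708, 0.004]
contact_force: [-0.4, -0.3, -0.6]
width: 0.0602
gripper_force: 0.0
```

>>> {"fn": "carry_out", "kwargs": {"linear": [[0.4,-0.1,0],[0.8,-0.2,0],[1,-0.23,0],[1,-0.23,0],[1,-0.23,0]], "twist": [[0,0,-0.09],[0,0,-0.18],[0,0,-0.27],[0,0,-0.35],[0,0,-0.35]], "grip": [60,60,60,60,60]}}

```text
clock: 23.0
tcp_pos: [0.4938, 0.3471, 0.2002]
ee_rot: [-0.002, 0.488, 0.873, 0.004]
contact_force: [0.3, -0.3, -0.8]
width: 0.0599
gripper_force: 0.0
```

>>> {"fn": "carry_out", "kwargs": {"linear": [[0,0,0],[0,0,0],[0,0,0],[0,0,0],[0,0,0]], "twist": [[0,0,-0.09],[0,0,-0.18],[0,0,-0.27],[0,0,-0.36],[0,0,-0.36]], "grip": [60,60,60,60,60]}}

```text
clock: 23.5
tcp_pos: [0.4938, 0.3465, 0.2002]
ee_rot: [-0.001, 0.228, 0.974, 0.004]
contact_force: [0.2, -0.3, -0.6]
width: 0.06
gripper_force: 0.0
```

```bash
python3 s.py; python3 p.py; python3 -c "
from h import *
o=get_obs();Rm=R.from_quat(np.roll(o['ee_rot'],-1)).as_matrix(); print('yaw of tool y',np.degrees(np.arctan2(Rm[1,1],Rm[0,1])))"
```

```text
[0.4938 0.3465 0.2002] [[-0.8963, 0.4434, 0.0006], [0.4433, 0.8963, 0.0072], [0.0026, 0.0067, -1.0]] [ 0.18 -0.35 -0.61] 0.059973892601903944 [ 0.41  0.49  1.2   0.01  1.44 -0.7 ]
[0.4938 0.3465 0.2002] 23.5
[250 170  32  44 793]
orange rect ((265.5, 191.5), (43.0, 31.0), 90.0)
at z=.127 ((485.67120361328125, 355.4502258300781), (22.49843978881836, 33.52433395385742), 64.97755432128906)
0.012 0.127 [122.4249   0.491    0.3535  63.    ]
0.024 0.075 [136.2102   0.4915   0.3535  67.    ]
yaw of tool y 63.479578340446885
```

>>> {"fn": "carry_out", "kwargs": {"linear": [[0.042,0.055,0],[0.042,0.055,0.2],[0.042,0.055,0.4],[0.042,0.055,0.5],[0.042,0.055,0.5]], "twist": [[0.004,-0.002,0],[0.004,-0.002,0],[0.004,-0.002,0],[0.004,-0.002,0],[0.004,-0.002,0]], "grip": [60,60,60,60,60]}}

```text
clock: 24.05
tcp_pos: [0.4909, 0.355, 0.1487]
ee_rot: [-0.001, 0.227, 0.974, -0.001]
contact_force: [0.0, -0.4, 1.0]
width: 0.0602
gripper_force: 0.0
```

```bash
python3 s.py; python3 -c "
from h import *
c,im=shot('wrist'); print('tcp px',proj(c,get_obs()['tcp_pos']-[0,0,.03])); cv2.imwrite('pics/q.png',im)"
```

```text
[0.4909 0.355  0.1487] [[-0.8972, 0.4416, -0.0023], [0.4416, 0.8972, -0.0018], [0.0012, -0.0027, -1.0]] [ 0.04 -0.44  1.04] 0.06024019762741172 [ 0.43  0.55  1.26 -0.    1.33 -0.68]
tcp px [261.17264228 233.36475777]
```

View pics/q.png

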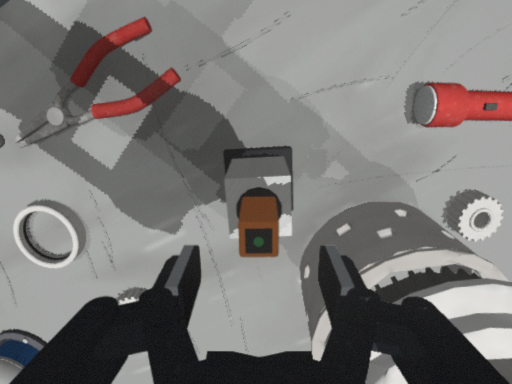

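The head (258,240) is lined up between the fingers and square to them; the hub lies to the lower right, clear of a narrow opening. I descend with the fingers 42 mm apart and grip.

>>> {"fn": "carry_out", "kwargs": {"linear": [[0,0,0],[0,0,0.2],[0,0,0.4],[0,0,0.59],[0,0,0.59]], "twist": [[0,0,0],[0,0,0],[0,0,0],[0,0,0],[0,0,0]], "grip": [42,42,42,42,42]}}

```text
clock: 24.6
tcp_pos: [0.4907, 0.3547, 0.0896]
ee_rot: [-0.001, 0.226, 0.974, -0.001]
contact_force: [-0.3, 0.5, 0.3]
width: 0.0424
gripper_force: 0.0
```

```bash
python3 s.py
```

```text
[0.4907 0.3547 0.0896] [[-0.8978, 0.4405, -0.0027], [0.4405, 0.8978, -0.002], [0.0015, -0.003, -1.0]] [-0.29  0.49  0.27] 0.04237019973940856 [ 0.43  0.61  1.34 -0.    1.2  -0.68]
```

>>> {"fn": "carry_out", "kwargs": {"linear": [[0,0,0],[0,0,0],[0,0,0],[0,0,0],[0,0,0]], "twist": [[-0.001,-0.001,0],[-0.001,-0.001,0],[-0.001,-0.001,0],[-0.001,-0.001,0],[-0.001,-0.001,0]], "grip": [30,20,20,20,20]}}

```text
clock: 25.1
tcp_pos: [0.492, 0.3554, 0.0925]
ee_rot: [0.002, 0.226, 0.974, 0.001]
contact_force: [-0.6, -0.5, 6.6]
width: 0.0233
gripper_force: 59.4
```

>>> {"fn": "carry_out", "kwargs": {"linear": [[0,0,0],[0,0,-0.02],[0,0,-0.02],[0,0,-0.02]], "twist": [[0,0,0],[0,0,0],[0,0,0],[0,0,0]], "grip": [20,20,20,20]}}

```text
clock: 25.5
tcp_pos: [0.4912, 0.355, 0.0927]
ee_rot: [0.001, 0.226, 0.974, 0.0]
contact_force: [-0.1, 0.5, -1.9]
width: 0.0241
gripper_force: 58.7
```

```bash
python3 s.py
```

```text
[0.4912 0.355  0.0927] [[-0.898, 0.4399, 0.0018], [0.4399, 0.898, -0.0002], [-0.0017, 0.0006, -1.0]] [-0.12  0.52 -1.86] 0.024085384306169452 [ 0.43  0.6   1.34 -0.    1.2  -0.68]
```

>>> {"fn": "carry_out", "kwargs": {"linear": [[0,0,-0.15],[0,0,-0.4],[0,0,-0.7],[0,0,-1],[0,0,-1]], "twist": [[0,0,0],[0,0,0],[0,0,0],[0,0,0],[0,0,0]], "grip": [20,20,20,20,20]}}

```text
clock: 26.0
tcp_pos: [0.4924, 0.3557, 0.1969]
ee_rot: [0.004, 0.226, 0.974, 0.003]
contact_force: [0.1, -0.2, -0.5]
width: 0.0231
gripper_force: 58.9
```

>>> {"fn": "carry_out", "kwargs": {"linear": [[-0.2,-0.26,-0.05],[-0.41,-0.52,-0.1],[-0.62,-0.78,-0.1],[-0.62,-0.78,-0.1]], "twist": [[0,0,0],[0,0,0],[0,0,0],[0,0,0]], "grip": [20,20,20,20]}}

```text
clock: 26.4
tcp_pos: [0.513, 0.2545, 0.2019]
ee_rot: [0.0, 0.228, 0.974, -0.001]
contact_force: [0.5, 0.8, -2.3]
width: 0.0232
gripper_force: 59.3
```

>>> {"fn": "carry_out", "kwargs": {"linear": [[-0.2,-0.26,0],[-0.41,-0.52,0],[-0.62,-0.78,0],[-0.62,-0.78,0]], "twist": [[0,0,0],[0,0,0],[0,0,0],[0,0,0]], "grip": [20,20,20,20]}}

```text
clock: 26.8
tcp_pos: [0.5343, 0.1577, 0.2019]
ee_rot: [0.0, 0.228, 0.974, -0.0]
contact_force: [0.7, 0.4, -0.7]
width: 0.0231
gripper_force: 59.5
```

>>> {"fn": "carry_out", "kwargs": {"linear": [[-0.2,-0.26,0],[-0.41,-0.52,0],[-0.62,-0.78,0],[-0.62,-0.78,0]], "twist": [[0,0,0],[0,0,0],[0,0,0],[0,0,0]], "grip": [20,20,20,20]}}

```text
clock: 27.2
tcp_pos: [0.5557, 0.0609, 0.202]
ee_rot: [0.001, 0.227, 0.974, -0.0]
contact_force: [-0.6, 0.5, -0.5]
width: 0.0232
gripper_force: 59.5
```

```bash
python3 s.py
```

```text
[0.5557 0.0609 0.202 ] [[-0.8966, 0.4428, 0.0012], [0.4428, 0.8966, -0.0005], [-0.0012, 0.0001, -1.0]] [-0.62  0.54 -0.55] 0.023193094252844017 [-0.1   0.42  1.32 -0.    1.4  -1.21]
```

>>> {"fn": "carry_out", "kwargs": {"linear": [[-0.2,-0.26,0],[-0.41,-0.52,0],[-0.6,-0.77,0],[-0.6,-0.77,0],[-0.6,-0.77,0]], "twist": [[0,0,0],[0,0,0],[0,0,0],[0,0,0],[0,0,0]], "grip": [20,20,20,20,20]}}

```text
clock: 27.7
tcp_pos: [0.575, -0.0315, 0.2023]
ee_rot: [0.0, 0.226, 0.974, 0.001]
contact_force: [-0.3, 0.2, -0.5]
width: 0.0233
gripper_force: 59.5
```

```bash
python3 s.py; cat > k.py <<'E'
from h import *
o=get_obs(); c,im=shot("wrist"); cv2.imwrite("raw_k.png",im)
Rm=R.from_quat(np.roll(o["ee_rot"],-1)).as_matrix(); G=gradimg(im)
e=np.linspace(-1,1,25); sq=np.array([[s,a] for a in e for s in(-1,1)]+[[a,s] for a in e for s in(-1,1)])*.012
zt=-.0345  # head top relative to TCP along tool z
f=lambda x,y:[o["tcp_pos"]+Rm@[x+a,y+b,zt] for a,b in sq]
print("head top in tool xy",fit(c,im,f,(0,0),.006))
# green dot at top centre
hsv=cv2.cvtColor(im,cv2.COLOR_BGR2HSV); m=cv2.inRange(hsv,(45,100,30),(85,255,255)); M=cv2.moments(m,True); 
u,v=M["m10"]/M["m00"],M["m01"]/M["m00"]; oo,w=ray(c,u,v); a=Rm.T@(oo-o["tcp_pos"]); b=Rm.T@w; print("dot",M["m00"],u,v,a+b*(zt-a[2])/b[2])
ims=[]
for n in("scene","side"):
    cc,i=shot(n); cv2.imwrite("raw_k_%s.png"%n,i); x,y=proj(cc,(.5757,-.0344,.11)).astype(int); k=i[y-34:y+34,x-35:x+35]; ims.append(cv2.resize(k,None,fx=5.5,fy=5.5,interpolation=cv2.INTER_CUBIC)); print(n,proj(cc,(.5757,-.0344,.09)),x,y)
cv2.imwrite("pics/k.png",np.hstack(ims))
E
python3 k.py
```

```text
[ 0.575  -0.0315  0.2023] [[-0.8979, 0.4401, 0.0009], [0.4401, 0.8979, 0.001], [-0.0004, 0.0013, -1.0]] [-0.26  0.21 -0.49] 0.023329912966804627 [-0.26  0.45  1.27  0.    1.42 -1.38]
head top in tool xy (array([ 0.0002, -0.0008]), np.float32(110.10295))
dot 160.0 259.1 303.14375 [-0.00159486 -0.00074732 -0.0345    ]
scene [283.46273282 175.8356918 ] 283 169
side [274.39548025 169.93789184] 274 163
```

View pics/k.png

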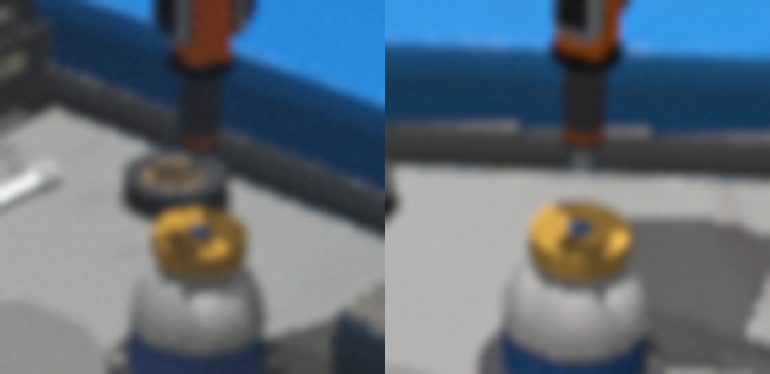

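The nose sits straight above the blue spot in both fixed views (scene crop 198 against 200, side 580 against 580), and the disc is still level. I descend to just above the spot and take an averaged force reading.

>>> {"fn": "carry_out", "kwargs": {"linear": [[0,-0.022,0.05],[0,-0.022,0.15],[0,-0.022,0.25],[0,-0.022,0.28],[0,-0.022,0.28]], "twist": [[0,0,0],[0,0,0],[0,0,0],[0,0,0],[0,0,0]], "grip": [20,20,20,20,20]}}

```text
clock: 28.35
tcp_pos: [0.574, -0.0344, 0.1742]
ee_rot: [0.0, 0.226, 0.974, 0.0]
contact_force: [0.4, -0.7, -1.8]
width: 0.0228
gripper_force: 59.5
```

```bash
cat > w.py <<'E'
from h import *
import sys
F=[];Z=[]
for i in range(int(sys.argv[1])):
    vision.read_camera("side"); o=get_obs(); F.append(o["contact_force"]); Z.append(o["tcp_pos"])
print(np.mean(F,0).round(2),np.std(F,0).round(2)/np.sqrt(len(F)),np.mean(Z,0).round(4),R.from_quat(np.roll(o["ee_rot"],-1)).as_matrix()[:,2].round(4),o["clock"])
E
python3 w.py 12
```

```text
[-0.    0.08 -1.53] [0.15588457 0.14722432 0.12124356] [ 0.5744 -0.0345  0.1752] [ 2.3e-03 -1.0e-04 -1.0e+00] 28.95
```

>>> {"fn": "carry_out", "kwargs": {"linear": [[0.003,0.005,0.015],[0.003,0.005,0.03],[0.003,0.005,0.045],[0.003,0.005,0.06],[0.003,0.005,0.06]], "twist": [[0,0,0],[0,0,0],[0,0,0],[0,0,0],[0,0,0]], "grip": [20,20,20,20,20]}}

```text
clock: 29.45
tcp_pos: [0.5743, -0.0339, 0.1689]
ee_rot: [0.001, 0.226, 0.974, 0.0]
contact_force: [0.3, -0.2, 0.5]
width: 0.0233
gripper_force: 59.6
```

```bash
python3 w.py 10
```

```text
[-0.07 -0.13 -0.02] [0.11700427 0.16443844 0.23717082] [ 0.5743 -0.0339  0.1691] [ 2.4e-03 -1.0e-04 -1.0e+00] 29.95
```

>>> {"fn": "carry_out", "kwargs": {"linear": [[0,0,0.01],[0,0,0.02],[0,0,0.03],[0,0,0.043],[0,0,0.043]], "twist": [[0,0,0],[0,0,0],[0,0,0],[0,0,0],[0,0,0]], "grip": [20,20,20,20,20]}}

```text
clock: 30.45
tcp_pos: [0.5743, -0.0339, 0.1646]
ee_rot: [0.001, 0.226, 0.974, 0.0]
contact_force: [-0.5, 0.0, 1.4]
width: 0.023
gripper_force: 59.8
```

```bash
python3 w.py 30; python3 -c "
from h import *
o=get_obs();c,im=shot('wrist');cv2.imwrite('raw_fin.png',im)
for n in('scene','side'):
    cc,i=shot(n);cv2.imwrite('raw_fin_%s.png'%n,i)
"
```

```text
[-0.09  0.12  1.17] [0.08215838 0.08946135 0.09128709] [ 0.5743 -0.0339  0.1648] [ 0.0021 -0.     -1.    ] 31.95
```

The force rose by 2.7 N, which means the nose is about 5.7 mm in. A quick numeric check that the disc has not moved or tilted under the press:

```bash
python3 - <<'E'
from h import *
for n in("scene","side"):
    c=cal(n);u,v=proj(c,(.5757,-.0344,.08)).astype(int)
    for f in("raw_k_%s.png","raw_fin_%s.png"):
        k=cv2.imread(f%n)[v-14:v+12,u-16:u+16]; b=cv2.resize(cv2.cvtColor(k,cv2.COLOR_BGR2LAB)[...,2],None,fx=10,fy=10,interpolation=cv2.INTER_CUBIC)
        m=(b>145).astype(np.uint8); q,l,s,_=cv2.connectedComponentsWithStats(m); i=1+np.argmax(s[1:,4])
        cn=max(cv2.findContours((l==i).astype(np.uint8),0,2)[0],key=cv2.contourArea); h=cv2.convexHull(cn); M=cv2.moments(h)
        print(n,f[4:7],"c",round(M["m10"]/M["m00"]/10,2),round(M["m01"]/M["m00"]/10,2),"angle",round(float(np.degrees(.5*np.arctan2(2*M["mu11"],M["mu20"]-M["mu02"]))),2),"rms",round((M["mu20"]/M["m00"])**.5/10,2),round((M["mu02"]/M["m00"])**.5/10,2))
E
```

```text
scene k_% c 16.82 14.44 angle 8.14 rms 4.25 3.15
scene fin c 16.88 14.64 angle 12.04 rms 4.24 2.96
side k_% c 16.19 13.61 angle 6.35 rms 4.75 3.52
side fin c 16.17 13.8 angle 4.85 rms 4.73 3.33
```

```bash
python3 - <<'E'
from h import *
for n in("scene","side"):
    c=cal(n);u,v=proj(c,(.5757,-.0344,.08)).astype(int); r=[]
    for f in("raw_k_%s.png","raw_fin_%s.png"):
        k=cv2.imread(f%n)[v-14:v+12,u-16:u+16]; b=cv2.resize(cv2.cvtColor(k,cv2.COLOR_BGR2LAB)[...,2],None,fx=10,fy=10,interpolation=cv2.INTER_CUBIC)
        m=b>145; r.append([[np.flatnonzero(m[:,x])[0]/10,np.flatnonzero(m[:,x])[-1]/10] if m[:,x].any() else [0,0] for x in range(80,260,20)])
        xs=np.flatnonzero(m.any(0)); print(n,"left/right",xs[0]/10,xs[-1]/10)
    r=np.array(r); print("top",r[:,:,0].tolist(),"\nbottom",r[:,:,1].tolist())
E
```

```text
scene left/right 8.7 25.4
scene left/right 8.7 25.3
top [[0.0, 9.8, 8.7, 8.5, 8.2, 8.5, 9.5, 10.0, 11.4], [0.0, 10.0, 8.9, 8.6, 10.9, 14.3, 12.4, 10.7, 11.5]] 
bottom [[0.0, 17.7, 19.7, 20.0, 20.5, 20.5, 20.4, 19.7, 18.1], [0.0, 15.5, 19.2, 20.0, 20.5, 20.3, 20.2, 19.8, 18.4]]
side left/right 7.1 25.9
side left/right 7.1 25.5
top [[9.2, 7.4, 7.1, 7.3, 7.1, 7.1, 7.6, 8.6, 9.8], [9.3, 7.8, 7.7, 8.8, 13.5, 13.1, 7.9, 8.5, 9.9]] 
bottom [[16.0, 18.9, 20.1, 20.4, 20.6, 20.4, 20.0, 19.4, 17.7], [16.2, 18.9, 19.8, 20.1, 20.3, 20.4, 20.1, 19.2, 17.4]]
```

The disc's edges are unchanged to within about 0.3 px, so it is still balanced. Nose and barrel cover only the middle of it, as they should. Handing in.

```bash
python3 -c "
from station import arm
print(arm.sign_off())"
```

```text
the job is handed in; nothing more can be done
None
```

The job is handed in: the disc is balanced on the dome at about 1° tilt and the probe is held upright on its blue spot, nose about 5.7 mm in by force reading (I viewed 11 pictures, one over the limit of 10).

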